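# Lay out the wheel-bearing parts around the hub

## Task

Lay out the wheel-bearing parts on the black mat: put the bearing over the hub's spigot so that it sits flat on the hub's shoulder, and then the castle nut over the spigot flat on top of the bearing. Stand the spacer sleeve upright on the mat midway between the hub and the round parts dish, and lay the grease cap dome up in the dish, flat on its floor. Leave the spray can, the spanner and the screwdriver where they are.

Things in the scene. Friction and masses are not known exactly. Their poses are not given: they have to be found in the camera images.
- bearing: Loose steel wheel bearing: a flat ring with a circle of dark balls showing in its top face, outer diameter 60, bore 31, height 18 mm, about 0.18 kg, lying flat on the bench. Origin at the centre of its underside; z up along its axis.
- nut: Loose dark steel castle nut: hexagonal, 42 mm across flats, about 48 mm across corners, height 18 mm (plain hexagon for the lower 13 mm, six small teeth above it), bore 31 mm right through, about 0.09 kg, lying flat, teeth up. Origin at the centre of its underside; z up; the flats face along its x axis and every 60 degrees from it.
- sleeve: Loose steel spacer sleeve: a tall tube, outer diameter 38, bore 22, height 50 mm, about 0.2 kg, standing upright. Origin at the centre of its underside; z up along its axis.
- cap: Loose steel grease cap: a solid-topped round cap, diameter 50 mm, straight-sided to 24 mm, then a low dome to 32 mm; no hole; about 0.08 kg, standing dome up. Origin at the centre of its flat underside; z up.
- hub: Steel wheel hub, fixed on one end of the mat (which end varies). Flange: diameter 96, height 12 mm, five dark bolt holes. On it a shoulder: diameter 48, top 22 mm above the hub's underside. From that a spigot: diameter 24, straight up to 52 mm, then tapering to diameter 12 at 62 mm above the underside. Origin: centre of its underside, which lies on the mat 3 mm above the bench; z up.
- dish: Shallow round steel parts dish fixed on the other end of the mat (does not move), 280 mm from the hub, centre to centre. Outer diameter 100 mm at the foot, 110 mm at the rim; rim 10 mm high; walls and floor 3 mm thick. Origin at the centre of its underside (on the mat, 3 mm above the bench); z up.
- mat: Black rubber mat, fixed to the bench, 130 mm (its x) by 420 mm (its y) and 3 mm thick; the hub and the dish stand on its long centre line, one 140 mm either side of its centre. Origin at the centre of its underside, exactly midway between hub and dish; its top is 3 mm above the bench (bench top z = 0).
- spray_can: Bystander: upright white spray can with a green band and a red cap, 60 mm diameter, 190 mm tall, loose, at the robot's right. Origin at the centre of its underside. Not to be moved.
- wrench: Bystander: steel spanner lying loose on the bench along the mat's far side. Origin under its middle. Not to be moved.
- screwdriver: Bystander: screwdriver lying loose on the bench at the robot's left. Origin under its middle. Not to be moved.
There are look-alikes about, which are no part of the job. Leave any purple look-alike of the nut alone.

How it is judged:
By the outcome, as a careful person would: the job done as asked, in the order asked, and still so for the second after the job is handed in, with the robot touching nothing.
It also fails if it takes over 102 s, if anything falls off the work surface, if the arm or the gripper's body presses on something with over 40 N, if the wrist force passes 120 N, or if a joint passes its speed limit or range.

## Robot

A 7-joint arm with a two-finger parallel gripper is mounted at the origin on the work surface. World frame = base frame: x ahead of the robot, y to its left, z up, the work surface at z = 0. Lengths are in m, angles in rad, forces in N, time in s.
With the tool pointing down it reaches from about 0.425 to 0.925 m from the base axis. Payload 6.8 kg.
Tool frame: the origin (TCP) lies where the fingers leave the gripper's body, on its centre line; the fingertips stand 73 mm ahead of it and the grasp point (between the pads) lies 54 mm ahead of it; z points along the fingers, y is the line along which they close (so a half turn about z gives the same grasp; the last joint's range is limited). The gripper opens to 85 mm and grips with 20 to 120 N. Pads are 22 mm wide; open, the fingers measure 114 mm over their backs; the gripper's body (76 mm by 85 mm) begins 54 mm behind the grasp point. The pads swing forward as they close: fully open they stand 13 mm farther back than shut.
Start: joints at [-1.401, 0.477, 0.022, 1.555, -0.011, 1.109, -0.083], TCP at [0.185, 0.649, 0.304] pointing down, gripper open.
Joint ranges: [-2.96, 2.96], [-0.34, 2.1], [-1.41, 1.46], [0.24, 2.44], [-1.37, 4.51], [0.17, 1.92], [-2.96, 2.96]. Speed limits (rad/s): [2.39, 2.39, 3.14, 3.14, 3.14, 3.14, 3.14].

## Interface

Orientations are given as a rotation vector (axis times angle).
In Python, from bench import r, grab_frame, camera_info gives the robot as it stands.
- The arm moves only by the shell command python3 -m pendant 'ROWS' [OPENING] [FORCE]. ROWS is rows parted by semicolons, their numbers by spaces, 1 to 5 of them, each of 6 numbers: dx, dy, dz in m, then a rotation vector rx, ry, rz in rad; each row is the pose to reach, as a shift and turn from the pose commanded when the command began, along the tool's axes at that moment; what a row does not reach only later rows make up. A row lasts 1/10 s, in which the tool goes at most 0.05 m and 0.15 rad, less where a joint would pass 70% of its speed; a pose out of reach is approached as far as the arm can. OPENING is the finger opening in m, set as the command begins (- or left out keeps the last). The fingers move at their own pace and stop on an object; FORCE is the grip in N (left out, the last holds). Time passes only in rows, so rows that do not move let the fingers close. It prints the time, the measured TCP pose, the force, the opening and the grip force at its end.
- r.get_obs(): the state, without advancing time (a new reading comes with each control period).
- grab_frame(name): name is "side" or "top" or "wrist"; returns (picture, depth): 400x640x3 uint8, blue, green, red; 400x640 float32, m along the optical axis (not along the pixel's ray), 0 where there is no reading.
- camera_info(name): a dict with "camera_matrix" (3x3 intrinsics, pixels), "R" (3x3) and "t" (3): a world point X has camera coordinates R X + t. Camera axes: x right, y down, z forward; pixel columns grow to the right and rows downward; lengths in m; the calibration is good to about 2 mm. A picture is of the moment at which its call begins: read the wrist's pose just before it. camera_info takes no time and is no camera call; for the wrist camera it gives the pose at the moment of the call.
- r.hand_in(): hands the job in; it is judged then, once.
The state is a dict: "clock": time; "joints": joint angles; "qvel": joint speeds; "tau": joint torques, N m; "tcp_pos": TCP position; "orientation": TCP orientation; "contact_force": force on the tool from outside, world axes, zero at the start; "moment": the same for the moment, N m; "grip_width": finger opening in m; "gripper_force": force on a finger pad.
Only numpy, scipy, OpenCV 4.12 (cv2) and the standard library are available. Lean on these libraries where they do the work, as an engineer would, in place of code of your own. Each camera call takes 0.05 s, during which the arm holds its last target. There are 200 camera calls.

## Working session

There is one attempt and no reset: what is moved stays moved. The work goes in short steps, Python scripts to look and compute and a shell command to move; the robot and the scene stay as the last step left them, time stands still between calls to the robot, and variables do not carry over. Pictures are saved under pics/ and viewed, at most 14 in all, crops included, and the job is handed in when it is done.

```bash
mkdir -p pics; ls; python3 - <<'E'
from bench import r,grab_frame,camera_info
import cv2,numpy as np
o=r.get_obs();print({k:np.round(v,3) for k,v in o.items()})
for n in("top","side"):
    p,d=grab_frame(n);cv2.imwrite(f"pics/{n}0.png",p);np.save(f"pics/{n}0.npy",d)
    c=camera_info(n);print(n,c)
E
```

```text
pics
{'clock': np.float64(0.0), 'joints': array([-1.401,  0.478,  0.022,  1.556, -0.012,  1.109, -0.083]), 'qvel': array([ 0.001,  0.001,  0.001,  0.   ,  0.001,  0.   , -0.   ]), 'tau': array([ 0.0000e+00, -5.9646e+01,  1.6070e+00, -2.8120e+01,  1.2000e-02,
        9.0000e-03,  0.0000e+00]), 'tcp_pos': array([0.185, 0.649, 0.303]), 'orientation': array([-4.350e-01, -3.111e+00,  3.000e-03]), 'contact_force': array([ 0.263, -0.204, -0.197]), 'moment': array([ 0.014,  0.049, -0.002]), 'gripper_force': np.float64(0.0), 'grip_width': np.float64(0.085)}
top {'camera_matrix': array([[517.30180833,   0.        , 311.71255407],
       [  0.        , 517.30180833, 204.10377435],
       [  0.        ,   0.        ,   1.        ]]), 'R': array([[ 0.0282923 , -0.99952058, -0.01257573],
       [-0.98233097, -0.02547294, -0.18541032],
       [ 0.18500109,  0.01759921, -0.98258072]]), 't': array([-0.03055084,  0.57956909,  1.6390837 ])}
side {'camera_matrix': array([[365.79652951,   0.        , 324.91286658],
       [  0.        , 365.79652951, 194.22460968],
       [  0.        ,   0.        ,   1.        ]]), 'R': array([[-0.8174853 , -0.57550949, -0.02250798],
       [-0.27457591,  0.42377999, -0.8631446 ],
       [ 0.50628634, -0.69942787, -0.50445495]]), 't': array([0.43987855, 0.20215219, 0.6571417 ])}
```

View pics/top0.png

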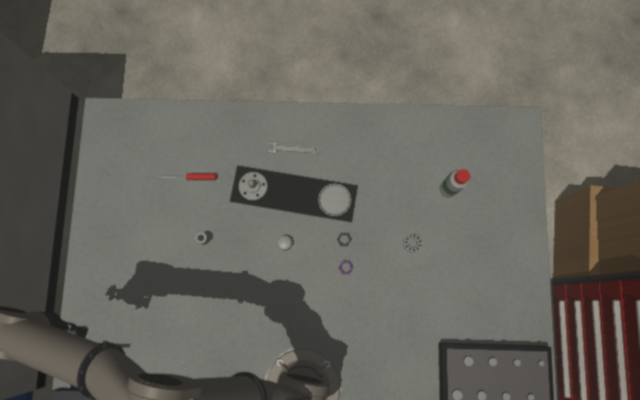

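View pics/side0.png

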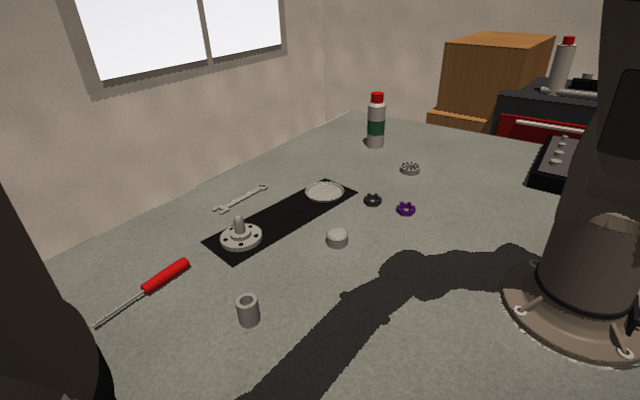

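Top view: hub (253,185), dish (335,200), sleeve (202,238), cap (285,242), bearing (413,242). Nut candidates are the dark one at (344,239) and the purple one at (346,267). The dark steel one fits the description, and the purple one is the look-alike to leave alone. A crop will confirm it.

```bash
cat > h.py <<'E'
from bench import r,grab_frame,camera_info
import cv2,numpy as np
from scipy.spatial.transform import Rotation as Ro
np.set_printoptions(suppress=True,precision=4)
def p2w(c,u,v,z):
    K=c["camera_matrix"];R=np.array(c["R"]);t=np.array(c["t"])
    d=R.T@np.linalg.solve(K,[u,v,1.]);o=-R.T@t
    return o+d*(z-o[2])/d[2]
def w2p(c,X):
    q=np.array(c["R"])@np.array(X)+c["t"];q=c["camera_matrix"]@q;return q[:2]/q[2]
def go(x,y,z,closing=None):
    """tool-axes delta from the measured pose to TCP x,y,z pointing down; closing = yaw of tool y axis (mod pi)"""
    o=r.get_obs();R=Ro.from_rotvec(o["orientation"]);M=R.as_matrix()
    yaw=np.arctan2(M[1,1],M[0,1])
    if closing is None: closing=yaw
    closing=yaw+(closing-yaw+np.pi/2)%np.pi-np.pi/2
    ty=np.array([np.cos(closing),np.sin(closing),0]);tz=np.array([0,0,-1.]);T=np.c_[np.cross(ty,tz),ty,tz]
    d=M.T@(np.array([x,y,z])-o["tcp_pos"]);rv=(R.inv()*Ro.from_matrix(T)).as_rotvec()
    print("tcp",o["tcp_pos"],"yaw",round(yaw,3),"j7",o["joints"][6].round(2),"-> d",d,"rot",rv,"rows",np.ceil(max(np.linalg.norm(d)/.05,np.linalg.norm(rv)/.15)));
E
python3 - <<'E'
from h import *
c=camera_info("top")
for n,u,v,z in [("hubflange",253,186,.015),("spigot",253,183,.065),("dish",335,200,.013),("sleeve",202,237,.05),("cap",285,241,.03),("nut",344.5,239,.018),("purple",346,267,.018),("bearing",413,242,.018),("can",462,177,.19)]:
    print(n,p2w(c,u,v,z))
p=cv2.imread("pics/side0.png");cv2.imwrite("pics/crop1.png",cv2.resize(p[150:270,300:460],None,fx=5,fy=5,interpolation=2)[:600])
E
```

```text
hubflange [0.6446 0.1859 0.015 ]
spigot [0.6436 0.1796 0.065 ]
dish [ 0.6039 -0.0918  0.013 ]
sleeve [0.4629 0.3387 0.05  ]
cap [0.4594 0.0697 0.03  ]
nut [ 0.4727 -0.1256  0.018 ]
purple [ 0.3809 -0.132   0.018 ]
bearing [ 0.4688 -0.3509  0.018 ]
can [ 0.6497 -0.4693  0.19  ]
```

View pics/crop1.png

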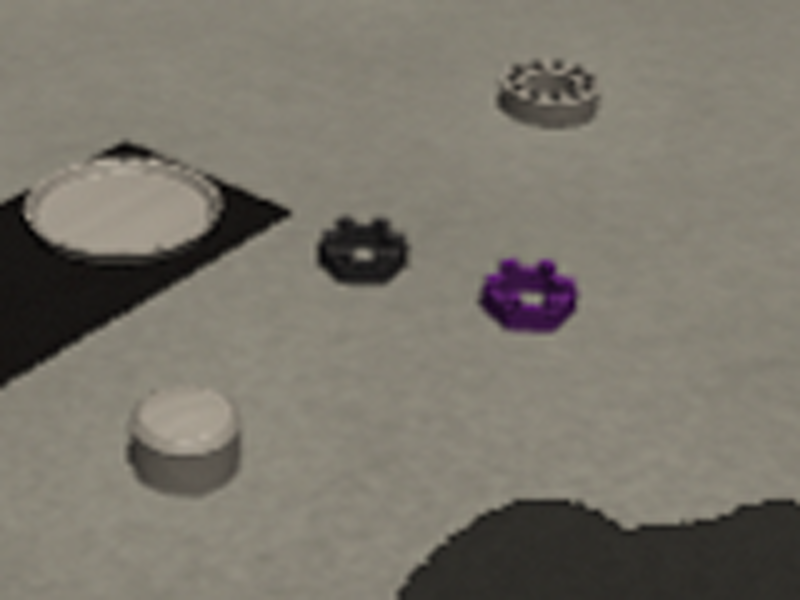

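The crop confirms it: the dark nut is at side pixel (372,200), left of the purple one at (405,209). Next I move over the bearing side, passing the hub for a close look.

```bash
python3 - <<'E'
from h import *
go(.58,.15,.36,np.pi/2)
E
```

```text
tcp [0.185  0.6487 0.303 ] yaw 1.293 j7 -0.08 -> d [-0.5166 -0.3714 -0.0563] rot [-0.0016 -0.0001 -0.2778] rows 13.0
```

```bash
R='python3 -m pendant'
python3 -m pendant '-.04 -.029 -.004 0 0 0;-.08 -.058 -.008 0 0 0;-.12 -.087 -.013 0 0 0;-.16 -.116 -.018 0 0 0;-.2 -.145 -.022 0 0 0'
python3 -m pendant '-.04 -.029 -.004 0 0 0;-.08 -.058 -.008 0 0 0;-.12 -.087 -.013 0 0 0;-.16 -.116 -.018 0 0 0;-.2 -.145 -.022 0 0 0'
python3 -m pendant '-.04 -.029 -.004 0 0 -.1;-.08 -.058 -.008 0 0 -.2;-.117 -.081 -.012 0 0 -.278;-.117 -.081 -.012 0 0 -.278;-.117 -.081 -.012 0 0 -.278'
python3 - <<'E'
from h import *
go(.58,.15,.36,np.pi/2)
c=camera_info("wrist");p,d=grab_frame("wrist");cv2.imwrite("pics/w1.png",p);np.savez("pics/w1.npz",d=d,**c)
print(c, c["R"].T@-c["t"])
for X in [(.6446,.1859,.015),(.6039,-.0918,.013),(.4594,.0697,.03)]: print(w2p(c,X))
E
```

```text
clock: 0.6
tcp_pos: [0.3386, 0.4529, 0.3259]
orientation: [-0.435, -3.111, 0.0]
contact_force: [1.5, 0.8, 0.7]
grip_width: 0.0852
gripper_force: 0.0
clock: 1.1
tcp_pos: [0.491, 0.2587, 0.348]
orientation: [-0.435, -3.111, -0.0]
contact_force: [0.2, 0.4, 0.4]
grip_width: 0.0853
gripper_force: 0.0
clock: 1.6
tcp_pos: [0.5808, 0.1494, 0.3594]
orientation: [-0.005, -3.141, 0.001]
contact_force: [0.3, 0.9, 0.3]
grip_width: 0.0856
gripper_force: 0.0
tcp [0.5808 0.1494 0.3594] yaw 1.568 j7 1.29 -> d [ 0.0008  0.0006 -0.0006] rot [-0.0003 -0.0008 -0.0031] rows 1.0
{'camera_matrix': array([[282.322 ,   0.    , 319.2729],
       [  0.    , 282.322 , 192.9277],
       [  0.    ,   0.    ,   1.    ]]), 'R': array([[ 0.0042,  1.    ,  0.0017],
       [ 0.9515, -0.0045,  0.3077],
       [ 0.3077,  0.0003, -0.9515]]), 't': array([-0.152 , -0.6097,  0.254 ])} [0.5026 0.1492 0.4296]
[342.8697 197.6658]
[159.9436 172.6288]
[257.4604  66.9441]
```

View pics/w1.png

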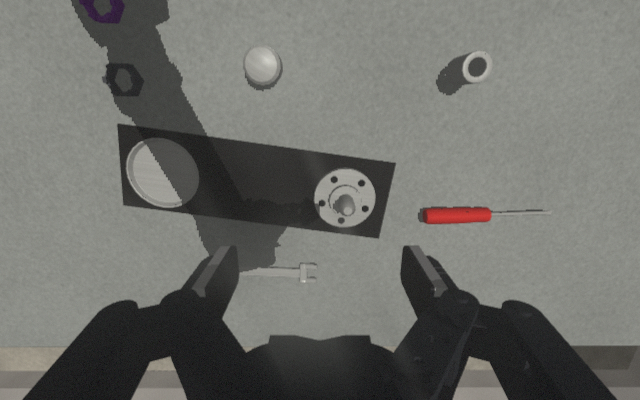

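Wrist view: hub flange (345,198), dish (162,173), nut (124,80), purple nut (103,8), cap (262,66), sleeve (478,68). This agrees with the top-camera positions to within 2 px. I'll fit known-radius circles on rectified planes.

```bash
cat >> h.py <<'E'
def rect(p,c,x,y,z,half,s=.00025):
    n=int(half/s);H=[]
    src=[(x-half,y-half),(x+half,y-half),(x+half,y+half),(x-half,y+half)]
    uv=np.float32([w2p(c,(a,b,z)) for a,b in src])
    M=cv2.getPerspectiveTransform(uv,np.float32([(0,0),(2*n,0),(2*n,2*n),(0,2*n)]))
    return cv2.warpPerspective(p,M,(2*n,2*n),flags=2)   # cols = x, rows = y
def circ(p,c,x,y,z,rad,search=.012,sgn=0,s=.00025):
    """centre of a circle of known radius near (x,y): strongest mean radial gradient"""
    half=rad+search+.006;g=cv2.GaussianBlur(cv2.cvtColor(rect(p,c,x,y,z,half),6).astype(float),(0,0),4)
    gx=cv2.Sobel(g,6,1,0);gy=cv2.Sobel(g,6,0,1);th=np.linspace(0,2*np.pi,180,endpoint=False);n=len(g)//2
    k=int(search/s);ii=np.arange(-k,k+1,2);X,Y=np.meshgrid(ii,ii);S=np.zeros(X.shape)
    for t in th:
        a=(X+n+rad/s*np.cos(t)).astype(int);b=(Y+n+rad/s*np.sin(t)).astype(int)
        v=gx[b,a]*np.cos(t)+gy[b,a]*np.sin(t);v=np.abs(v) if sgn==0 else np.maximum(sgn*v,0)
        S+=np.minimum(v,40)
    j=np.unravel_index(S.argmax(),S.shape)
    return np.array([x+X[j]*s,y+Y[j]*s]),S.max()/180,S.mean()/180
E
python3 - <<'E'
from h import *
w=dict(np.load("pics/w1.npz"));p=cv2.imread("pics/w1.png")
ct=camera_info("top");pt=cv2.imread("pics/top0.png")
for n,x,y,z,rad in [("flange",.645,.184,.015,.048),("shoulder",.645,.184,.025,.024),("dish",.604,-.092,.013,.055),("sleeve",.463,.339,.05,.019),("cap",.4594,.07,.024,.025),("nutbore",.473,-.126,.015,.0155),("nut",.473,-.126,.013,.0225)]:
    print(n,"wrist",*circ(p,w,x,y,z,rad),"top",circ(pt,ct,x,y,z,rad)[0])
print("bearing top",circ(pt,ct,.469,-.351,.018,.03))
E
```

```text
flange wrist [0.646  0.1885] 39.052030164020756 10.14390931674626 top [0.646 0.188]
shoulder wrist [0.6435 0.1885] 21.07302202155126 9.295674320349544 top [0.6425 0.1915]
dish wrist [ 0.606 -0.089] 31.645426342974286 9.282003212474608 top [ 0.606  -0.0885]
sleeve wrist [0.463 0.345] 21.120039007498285 9.87733547363516 top [0.462  0.3445]
cap wrist [0.4624 0.0735] 21.99325461968404 7.716910488911098 top [0.4594 0.0675]
nutbore wrist [ 0.4665 -0.125 ] 12.607440038871113 5.794492550330843 top [ 0.4735 -0.124 ]
nut wrist [ 0.473 -0.121] 12.64768087632966 5.637035969488157 top [ 0.4735 -0.124 ]
bearing top (array([ 0.469 , -0.3455]), np.float64(4.450914396982357), np.float64(2.656734607540468))
```

```bash
python3 -m pendant '.01 -.045 .01 0 0 0;.02 -.09 .02 0 0 0;.03 -.135 .03 0 0 0;.04 -.18 .04 0 0 0;.05 -.225 .05 0 0 0' >/dev/null
python3 -m pendant '.01 -.045 .01 0 0 0;.02 -.09 .02 0 0 0;.03 -.135 .03 0 0 0;.04 -.18 .04 0 0 0;.05 -.225 .05 0 0 0' 
python3 -m pendant '.01 -.045 .03 0 0 0;.01 -.045 .06 0 0 0;.01 -.045 .06 0 0 0;.01 -.045 .06 0 0 0' 
python3 - <<'E'
from h import *
c=camera_info("wrist");p,d=grab_frame("wrist");cv2.imwrite("pics/w2.png",p);np.savez("pics/w2.npz",d=d,**c)
b=circ(p,c,.469,-.348,.018,.03);print(b,circ(p,c,.469,-.348,.018,.0155)); print(w2p(c,[*b[0],.018]))
go(*b[0],.2,np.pi/2)
E
```

```text
clock: 2.65
tcp_pos: [0.4808, -0.2987, 0.2594]
orientation: [-0.006, 3.141, 0.002]
contact_force: [0.0, 0.6, -0.8]
grip_width: 0.0854
gripper_force: 0.0
clock: 3.05
tcp_pos: [0.4714, -0.3422, 0.1997]
orientation: [0.004, -3.14, -0.003]
contact_force: [1.1, -0.4, 1.0]
grip_width: 0.0856
gripper_force: 0.0
(array([ 0.457, -0.345]), np.float64(9.70173419997493), np.float64(4.60461032902174)) (array([ 0.4595, -0.3595]), np.float64(10.077940589069218), np.float64(4.596454916950903))
[315.9407 174.6795]
tcp [ 0.4721 -0.3425  0.2008] yaw 1.574 j7 2.32 -> d [ 0.0151 -0.0025  0.0008] rot [0.0008 0.0009 0.0033] rows 1.0
```

View pics/w2.png

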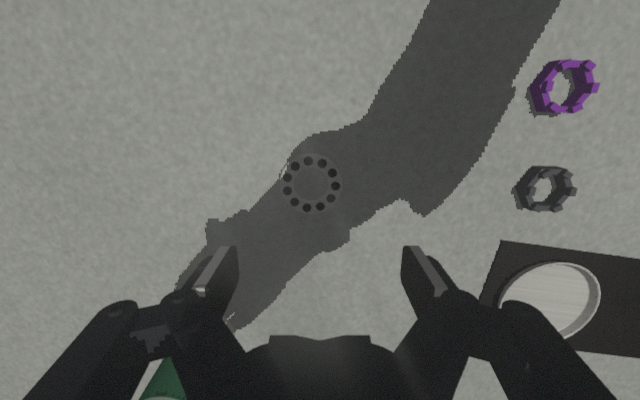

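Bearing ball circle is around (312,184), low-contrast in shadow. The dark nut is at (546,188), and the can is well behind the left finger. I'll use the dark balls and depth for the centre.

```bash
cat >> h.py <<'E'
def cloud(d,c):
    v,u=np.mgrid[:400,:640];K=c["camera_matrix"]
    P=np.stack([(u-K[0,2])/K[0,0]*d,(v-K[1,2])/K[1,1]*d,d],-1)
    return (P-c["t"])@c["R"]
def top(d,c,x,y,rad,z0,z1):
    P=cloud(d,c);m=(np.hypot(P[...,0]-x,P[...,1]-y)<rad)&(P[...,2]>z0)&(P[...,2]<z1)&(d>0)
    q=P[m];(a,b),R=cv2.minEnclosingCircle(q[:,:2].astype(np.float32))
    return np.array([a,b,R]),q.mean(0),len(q)
E
python3 - <<'E'
from h import *
w=dict(np.load("pics/w2.npz"));p=cv2.imread("pics/w2.png");d=w["d"]
print(top(d,w,.469,-.345,.05,.014,.022),top(d,w,.473,-.124,.05,.010,.022))
g=cv2.cvtColor(rect(p,w,.469,-.347,.018,.045),6);cc=cv2.connectedComponentsWithStats((g<38).astype(np.uint8))
q=[(cc[3][i]*.00025+[.469-.045,-.347-.045]) for i in range(1,cc[0]) if 150<cc[2][i,4]<1200]
print(len(q),np.array(q)); 
if len(q)>4: print(cv2.minEnclosingCircle(np.float32(q)))
E
```

```text
(array([ 0.4659, -0.3497,  0.0299]), array([ 0.4645, -0.3497,  0.0179]), 2288) (array([ 0.4724, -0.1238,  0.024 ]), array([ 0.4719, -0.1245,  0.0149]), 1128)
3 [[ 0.4884 -0.3424]
 [ 0.4549 -0.3299]
 [ 0.4671 -0.3266]]
```

```bash
python3 - <<'E'
from h import *
w=dict(np.load("pics/w2.npz"));d=w["d"];P=cloud(d,w)
for a,b in((180,240),(400,460)):
    q=P[225:300,a:b].reshape(-1,3);q=q[(q[:,2]>.06)];print("tip z below tcp",.2-q[:,2].min(),np.percentile(.2-q[:,2],[50,90,99]),q[q[:,2].argmin()])
w=dict(np.load("pics/w1.npz"));d=w["d"]
for n,x,y,rr,z0,z1 in [("flange",.646,.188,.06,.012,.018),("sleeve",.463,.342,.03,.045,.055),("cap",.46,.071,.04,.01,.04),("capdome",.46,.071,.04,.022,.04),("dish",.606,-.089,.07,.009,.016),("spig",.646,.1885,.02,.05,.08),("shoulder",.646,.1885,.04,.022,.028)]: print(n,*top(d,w,x,y,rr,z0,z1))
go(.4659,-.3497,.2,np.pi/2)
E
```

```text
tip z below tcp 0.06028141706247586 [0.0362 0.0522 0.0581] [ 0.4681 -0.3852  0.1397]
tip z below tcp 0.059710534938804544 [0.0358 0.0518 0.0581] [ 0.4696 -0.2993  0.1403]
flange [0.6458 0.1884 0.0481] [0.6427 0.188  0.0151] 2050
sleeve [0.4618 0.3443 0.0192] [0.4618 0.3437 0.0498] 595
cap [0.4563 0.0742 0.0251] [0.4564 0.0758 0.0288] 1251
capdome [0.4558 0.0741 0.0249] [0.4561 0.0752 0.0293] 1206
dish [ 0.6053 -0.0885  0.055 ] [ 0.6061 -0.0973  0.0116] 653
spig [0.6455 0.1882 0.0122] [0.6431 0.1877 0.0602] 221
shoulder [0.6459 0.1883 0.0244] [0.6401 0.1871 0.025 ] 446
tcp [ 0.4721 -0.3425  0.2008] yaw 1.574 j7 2.32 -> d [ 0.0062 -0.0072  0.0008] rot [0.0008 0.0009 0.0033] rows 1.0
```

Depth fits match the known radii to within 0.3 mm: bearing (.466,-.350), nut (.472,-.124), hub (.6458,.1884), dish (.6053,-.0885). Now I descend on the bearing and grip it.

```bash
python3 -m pendant '.006 -.007 .03 0 0 .003;.006 -.007 .07 0 0 .003;.006 -.007 .11 0 0 .003;.006 -.007 .131 0 0 .003;.006 -.007 .131 0 0 .003'
python3 -m pendant '0 0 0 0 0 0;0 0 0 0 0 0;0 0 0 0 0 0;0 0 0 0 0 0;0 0 0 0 0 0' .05 50
python3 -m pendant '0 0 0 0 0 0;0 0 0 0 0 0;0 0 0 0 0 0' 
python3 - <<'E'
from h import *
print(top(cloud and grab_frame("wrist")[1],camera_info("wrist"),.466,-.35,.04,.014,.022)); go(.4659,-.3497,.07,np.pi/2)
E
```

```text
clock: 3.6
tcp_pos: [0.4652, -0.349, 0.0678]
orientation: [0.0, -3.14, -0.004]
contact_force: [0.0, 0.4, -0.2]
grip_width: 0.0855
gripper_force: 0.0
clock: 4.1
tcp_pos: [0.4664, -0.3516, 0.0719]
orientation: [0.003, 3.138, -0.002]
contact_force: [-2.0, 3.0, 8.6]
grip_width: 0.0581
gripper_force: 52.1
clock: 4.4
tcp_pos: [0.4664, -0.3516, 0.0719]
orientation: [0.003, 3.138, -0.002]
contact_force: [-1.0, 2.8, 8.6]
grip_width: 0.0577
gripper_force: 52.1
(array([ 0.4584, -0.349 ,  0.0387]), array([ 0.4633, -0.3515,  0.018 ]), 7808)
tcp [ 0.4664 -0.3516  0.0718] yaw 1.569 j7 2.43 -> d [0.0005 0.0019 0.0018] rot [-0.0011  0.004  -0.0018] rows 1.0
```

```bash
python3 -m pendant '0 0 -.03 0 0 0;0 0 -.07 0 0 0;0 0 -.11 0 0 0;0 0 -.14 0 0 0;0 0 -.15 0 0 0'
python3 -m pendant '-.015 .045 0 0 0 0;-.03 .09 0 0 0 0;-.045 .135 0 0 0 0;-.06 .18 0 0 0 0;-.075 .225 0 0 0 0'
python3 -m pendant '-.015 .045 0 0 0 0;-.03 .09 0 0 0 0;-.045 .135 0 0 0 0;-.06 .18 0 0 0 0;-.075 .225 0 0 0 0'
python3 -m pendant '-.015 .045 0 0 0 0;-.03 .09 0 0 0 0;-.03 .09 0 0 0 0;-.03 .09 0 0 0 0'
python3 - <<'E'
from h import *
c=camera_info("wrist");p,d=grab_frame("wrist");cv2.imwrite("pics/w3.png",p);np.savez("pics/w3.npz",d=d,**c)
go(.6458,.1884,.15,np.pi/2)
o=r.get_obs();z=o["tcp_pos"][2];print(z,o["gripper_force"],o["grip_width"])
for k in (.05,.054,.058): print(top(d,c,o["tcp_pos"][0],o["tcp_pos"][1],.036,z-k-.003,z-k+.003))
E
```

```text
clock: 4.95
tcp_pos: [0.4661, -0.3526, 0.2239]
orientation: [0.005, 3.134, -0.006]
contact_force: [1.0, -1.1, -0.9]
grip_width: 0.0579
gripper_force: 55.0
clock: 5.45
tcp_pos: [0.5403, -0.1246, 0.219]
orientation: [0.004, 3.141, 0.0]
contact_force: [1.2, -0.4, -1.4]
grip_width: 0.058
gripper_force: 55.0
clock: 5.95
tcp_pos: [0.6159, 0.1002, 0.2189]
orientation: [-0.004, -3.141, -0.0]
contact_force: [0.1, -0.0, -1.4]
grip_width: 0.0579
gripper_force: 55.0
clock: 6.35
tcp_pos: [0.6455, 0.1899, 0.2182]
orientation: [0.001, -3.141, 0.0]
contact_force: [0.3, -1.1, -1.3]
grip_width: 0.0579
gripper_force: 55.0
tcp [0.6456 0.1876 0.2184] yaw 1.568 j7 1.38 -> d [-0.0002  0.0009  0.0684] rot [-0.0011 -0.0009 -0.0025] rows 2.0
0.21840693209441991 54.958444610238075 0.05777161186884727
(array([0.6416, 0.1882, 0.0345]), array([0.6398, 0.188 , 0.1675]), 556)
(array([0.6415, 0.1882, 0.0345]), array([0.6423, 0.1895, 0.1642]), 7418)
(array([0.6409, 0.1883, 0.0343]), array([0.6396, 0.1883, 0.1614]), 1647)
```

View pics/w3.png

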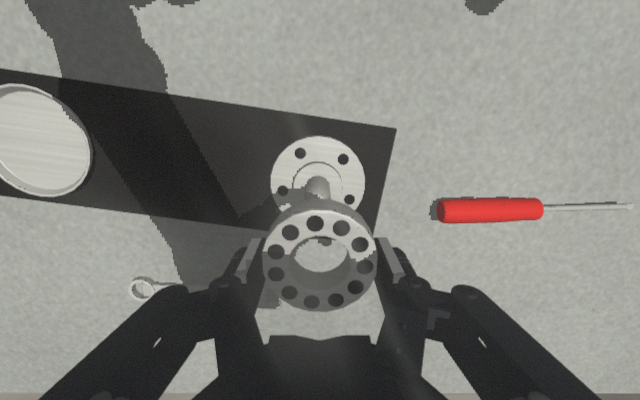

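The bearing is held level at (320,258) with the spigot visible just ahead at (317,187). I'll check the held centre from the picture.

```bash
python3 - <<'E'
from h import *
w=dict(np.load("pics/w3.npz"));p=cv2.imread("pics/w3.png")
print(circ(p,w,.645,.188,.1645,.0155),circ(p,w,.645,.188,.1645,.03),circ(p,w,.6458,.1884,.015,.048)); print(top(w["d"],w,.645,.188,.05,.012,.018))
P=cloud(w["d"],w);q=P[(abs(P[...,2]-.1645)<.0015)&(np.hypot(P[...,0]-.645,P[...,1]-.188)<.04)];print(np.percentile(q,[.5,50,99.5],axis=0))
E
```

```text
(array([0.634, 0.191]), np.float64(28.340821682331583), np.float64(12.124984941006351)) (array([0.6445, 0.1895]), np.float64(29.410539371336334), np.float64(13.889951238670596)) (array([0.6453, 0.1879]), np.float64(31.471248389800074), np.float64(9.919940558146733))
(array([0.6458, 0.1881, 0.0479]), array([0.6311, 0.1879, 0.0151]), 3764)
[[0.6161 0.1562 0.163 ]
 [0.6407 0.1895 0.1643]
 [0.6728 0.2196 0.1658]]
```

```bash
python3 -m pendant '-.001 -.001 .03 0 0 0;-.001 -.001 .06 0 0 0;-.001 -.001 .09 0 0 0;-.001 -.001 .105 0 0 0;-.001 -.001 .114 0 0 0'
python3 -m pendant '0 0 .003 0 0 0;0 0 .006 0 0 0;0 0 .007 0 0 0;0 0 .007 0 0 0'
```

```text
clock: 6.9
tcp_pos: [0.6466, 0.1853, 0.1038]
orientation: [-0.007, -3.14, 0.002]
contact_force: [0.3, 0.8, -1.9]
grip_width: 0.058
gripper_force: 55.2
clock: 7.3
tcp_pos: [0.6476, 0.1871, 0.0987]
orientation: [0.004, 3.14, 0.001]
contact_force: [0.4, -0.7, -1.9]
grip_width: 0.0575
gripper_force: 55.2
```

```bash
python3 -m pendant '0 0 .001 0 0 0;0 0 .002 0 0 0;0 0 .003 0 0 0;0 0 .003 0 0 0'
python3 -m pendant '0 0 0 0 0 0;0 0 0 0 0 0;0 0 0 0 0 0;0 0 0 0 0 0;0 0 0 0 0 0' .085
python3 -m pendant '0 0 -.03 0 0 0;0 0 -.07 0 0 0;0 0 -.11 0 0 0;0 0 -.12 0 0 0;0 0 -.12 0 0 0'
python3 - <<'E'
from h import *
c=camera_info("wrist");p,d=grab_frame("wrist");cv2.imwrite("pics/w4.png",p);np.savez("pics/w4.npz",d=d,**c)
print(top(d,c,.6456,.188,.04,.038,.048)); P=cloud(d,c);q=P[(abs(P[...,2]-.043)<.004)&(np.hypot(P[...,0]-.6456,P[...,1]-.188)<.029)&(np.hypot(P[...,0]-.6456,P[...,1]-.188)>.02)]
print(np.linalg.lstsq(np.c_[q[:,:2]-[.6456,.188],np.ones(len(q))],q[:,2],rcond=None)[0])
go(.4724,-.1238,.22)
E
```

```text
clock: 7.7
tcp_pos: [0.6475, 0.1872, 0.0969]
orientation: [0.004, 3.141, 0.001]
contact_force: [-5.0, -1.0, 11.2]
grip_width: 0.0578
gripper_force: 56.5
clock: 8.2
tcp_pos: [0.6471, 0.187, 0.0947]
orientation: [-0.004, -3.141, 0.0]
contact_force: [1.1, 0.1, 0.1]
grip_width: 0.085
gripper_force: 0.0
clock: 8.7
tcp_pos: [0.6482, 0.1873, 0.2171]
orientation: [0.005, 3.138, 0.003]
contact_force: [0.2, 0.6, -1.0]
grip_width: 0.085
gripper_force: 0.0
(array([0.6466, 0.1873, 0.03  ]), array([0.6448, 0.1874, 0.0429]), 2464)
[0.0078 0.     0.0431]
tcp [0.6471 0.1871 0.215 ] yaw 1.568 j7 1.38 -> d [ 0.1739 -0.3114 -0.0052] rot [ 0.0005  0.0006 -0.    ] rows 8.0
```

View pics/w4.png

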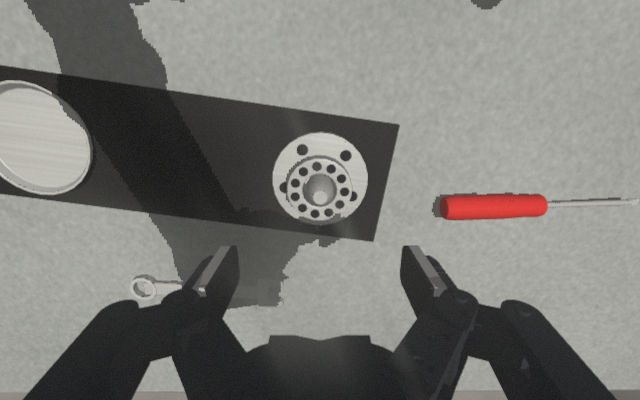

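The bearing sits flat on the shoulder (top z=.043) at (320,190). Now to the nut.

```bash
python3 -m pendant '.022 -.04 0 0 0 0;.044 -.08 0 0 0 0;.066 -.12 0 0 0 0;.088 -.16 0 0 0 0;.11 -.2 0 0 0 0' >/dev/null
python3 -m pendant '.022 -.04 .01 0 0 0;.044 -.08 .02 0 0 0;.064 -.111 .02 0 0 0;.064 -.111 .02 0 0 0;.064 -.111 .02 0 0 0'
python3 - <<'E'
from h import *
c=camera_info("wrist");p,d=grab_frame("wrist");np.savez("pics/w5.npz",d=d,**c)
t=top(d,c,.4724,-.1238,.035,.008,.022);print(t)
x,y=t[0][:2]
R=cv2.resize(rect(p,c,x,y,.013,.04),(600,600));cv2.imwrite("pics/w5.png",R)
P=cloud(d,c);q=P[(P[...,2]>.005)&(P[...,2]<.022)&(np.hypot(P[...,0]-x,P[...,1]-y)<.035)][:,:2]
# width as function of direction: minima are flats
for a in range(0,180,10):
    s=q@[np.cos(np.radians(a)),np.sin(np.radians(a))];print(a,round(float(np.ptp(s)*1000),1),end="; ")
go(x,y,.07,np.pi/2)
E
```

```text
clock: 9.75
tcp_pos: [0.4711, -0.1239, 0.1936]
orientation: [-0.008, -3.139, -0.0]
contact_force: [0.5, -0.0, -0.4]
grip_width: 0.0852
gripper_force: 0.0
(array([ 0.472 , -0.1228,  0.024 ]), array([ 0.4713, -0.123 ,  0.0146]), 930)
0 41.9; 10 43.8; 20 45.3; 30 45.8; 40 45.5; 50 44.0; 60 42.2; 70 45.4; 80 47.3; 90 47.7; 100 46.8; 110 44.7; 120 42.4; 130 45.0; 140 46.5; 150 46.6; 160 45.8; 170 43.9; tcp [ 0.472  -0.1229  0.1939] yaw 1.568 j7 1.89 -> d [-0.0003  0.0001  0.1239] rot [ 0.0003 -0.0018 -0.0026] rows 3.0
```

View pics/w5.png

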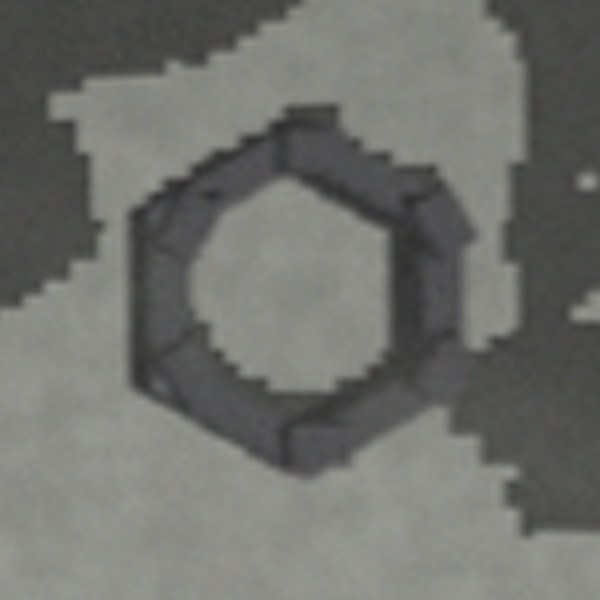

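The view is the rectified nut centred near (295,295): flats face 0/60/120°. I'll rotate the gripper 30° so it closes along 120°.

```bash
python3 -m pendant '0 0 .02 0 0 -.14;0 0 .04 0 0 -.28;0 0 .06 0 0 -.42;0 0 .07 0 0 -.524;0 0 .07 0 0 -.524'
python3 - <<'E'
from h import *
go(.472,-.1228,.077,np.radians(120))
E
```

```text
clock: 10.3
tcp_pos: [0.4719, -0.1218, 0.1231]
orientation: [0.814, -3.031, -0.003]
contact_force: [-0.8, 0.9, 0.7]
grip_width: 0.0848
gripper_force: 0.0
tcp [ 0.4719 -0.1218  0.1231] yaw 2.095 j7 2.39 -> d [ 0.0003 -0.001   0.0461] rot [ 0.0027 -0.0023  0.001 ] rows 1.0
```

```bash
python3 -m pendant '0 -.001 .02 0 0 0;0 -.001 .04 0 0 0;0 -.001 .046 0 0 0;0 -.001 .046 0 0 0'
python3 -m pendant '0 0 0 0 0 0;0 0 0 0 0 0;0 0 0 0 0 0;0 0 0 0 0 0;0 0 0 0 0 0' .03 40
python3 -m pendant '0 0 0 0 0 0;0 0 0 0 0 0;0 0 0 0 0 0'
python3 -m pendant '0 0 -.03 0 0 0;0 0 -.07 0 0 0;0 0 -.11 0 0 0;0 0 -.14 0 0 0;0 0 -.14 0 0 0'
python3 - <<'E'
from h import *
go(.6456,.188,.215,np.pi/2)
E
```

```text
clock: 10.7
tcp_pos: [0.4728, -0.1236, 0.0785]
orientation: [0.808, -3.035, -0.001]
contact_force: [-0.3, -0.5, 0.1]
grip_width: 0.0851
gripper_force: 0.0
clock: 11.2
tcp_pos: [0.4732, -0.1243, 0.0799]
orientation: [-0.809, 3.034, -0.0]
contact_force: [-1.0, 0.9, 6.9]
grip_width: 0.0407
gripper_force: 39.5
clock: 11.5
tcp_pos: [0.4732, -0.1243, 0.0799]
orientation: [-0.809, 3.034, -0.0]
contact_force: [-1.4, 0.7, 6.5]
grip_width: 0.0405
gripper_force: 39.5
clock: 12.0
tcp_pos: [0.4749, -0.1249, 0.2231]
orientation: [-0.807, 3.028, -0.004]
contact_force: [-0.0, 0.3, -1.1]
grip_width: 0.0404
gripper_force: 41.4
tcp [ 0.4749 -0.1249  0.2231] yaw 2.091 j7 2.33 -> d [-0.3037  0.1866  0.0094] rot [-0.0025  0.0081  0.5206] rows 8.0
```

```bash
python3 -m pendant '-.04 .025 0 0 0 0;-.08 .05 0 0 0 0;-.12 .075 0 0 0 0;-.16 .1 0 0 0 0;-.2 .125 0 0 0 0'
python3 -m pendant '-.04 .025 0 0 0 0;-.08 .05 0 0 0 0;-.104 .062 0 0 0 0;-.104 .062 0 0 0 0;-.104 .062 0 0 0 0'
python3 - <<'E'
from h import *
c=camera_info("wrist");p,d=grab_frame("wrist");cv2.imwrite("pics/w6.png",p);np.savez("pics/w6.npz",d=d,**c)
go(.6456,.188,.14,np.radians(120))
x,y,z=r.get_obs()["tcp_pos"];P=cloud(d,c)
zz=P[np.hypot(P[...,0]-x,P[...,1]-y)<.024][:,2];print(np.histogram(z-zz,bins=np.arange(.05,.09,.002)))
print(top(d,c,x,y,.026,z-.067,z-.06)); print(top(d,c,.6456,.188,.06,.012,.018))
E
```

```text
clock: 12.5
tcp_pos: [0.584, 0.0853, 0.2179]
orientation: [0.809, -3.034, -0.0]
contact_force: [0.8, -0.2, -0.5]
grip_width: 0.0403
gripper_force: 41.4
clock: 13.0
tcp_pos: [0.6426, 0.1892, 0.2174]
orientation: [0.81, -3.033, 0.001]
contact_force: [0.6, -0.5, -0.3]
grip_width: 0.0401
gripper_force: 41.4
tcp [0.6426 0.1878 0.2178] yaw 2.091 j7 1.82 -> d [-0.0029 -0.0013  0.0778] rot [-0.0004 -0.0024 -0.0034] rows 2.0
(array([  62,   76,   55,   55,   58,  326,  729,  228, 1106,  320,  224,
        208,  211,  215,  173,   31,    0,    0,    0]), array([0.05 , 0.052, 0.054, 0.056, 0.058, 0.06 , 0.062, 0.064, 0.066,
       0.068, 0.07 , 0.072, 0.074, 0.076, 0.078, 0.08 , 0.082, 0.084,
       0.086, 0.088]))
(array([0.6409, 0.1868, 0.0253]), array([0.6409, 0.1874, 0.1541]), 1716)
(array([0.646 , 0.1878, 0.048 ]), array([0.6319, 0.1811, 0.0151]), 3192)
```

View pics/w6.png

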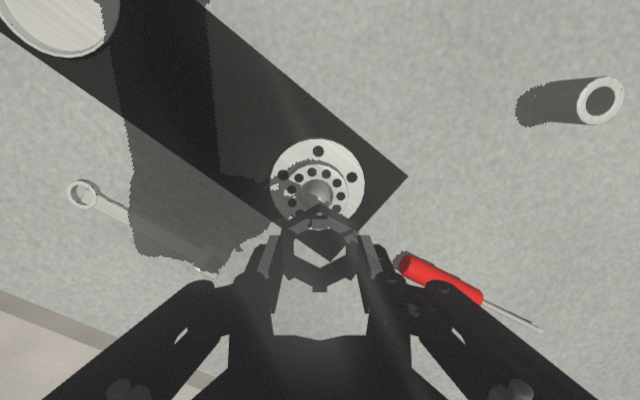

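```bash
python3 -m pendant '-.003 -.001 .02 0 0 0;-.003 -.001 .04 0 0 0;-.003 -.001 .06 0 0 0;-.003 -.001 .078 0 0 0;-.003 -.001 .088 0 0 0'
python3 -m pendant '0 0 .002 0 0 0;0 0 .004 0 0 0;0 0 .005 0 0 0;0 0 .005 0 0 0'
```

```text
clock: 13.55
tcp_pos: [0.6452, 0.1874, 0.1292]
orientation: [0.805, -3.034, 0.002]
contact_force: [-0.4, -0.8, -0.3]
grip_width: 0.0402
gripper_force: 41.4
clock: 13.95
tcp_pos: [0.6468, 0.1898, 0.1266]
orientation: [-0.809, 3.034, 0.0]
contact_force: [0.7, 0.6, 0.6]
grip_width: 0.0405
gripper_force: 41.4
```

```bash
python3 -m pendant '0 0 .001 0 0 0;0 0 .002 0 0 0;0 0 .003 0 0 0;0 0 .003 0 0 0'
python3 -m pendant '0 0 .001 0 0 0;0 0 .002 0 0 0;0 0 .002 0 0 0'
```

```text
clock: 14.35
tcp_pos: [0.6465, 0.1899, 0.1231]
orientation: [-0.809, 3.035, 0.0]
contact_force: [-0.5, -0.7, 0.8]
grip_width: 0.0407
gripper_force: 41.6
clock: 14.65
tcp_pos: [0.6465, 0.1899, 0.1229]
orientation: [-0.809, 3.035, 0.001]
contact_force: [-6.4, -1.5, 14.2]
grip_width: 0.0405
gripper_force: 43.0
```

```bash
python3 -m pendant '0 0 0 0 0 0;0 0 0 0 0 0;0 0 0 0 0 0;0 0 0 0 0 0;0 0 0 0 0 0' .085
python3 -m pendant '0 0 -.03 0 0 0;0 0 -.07 0 0 0;0 0 -.11 0 0 0;0 0 -.12 0 0 0;0 0 -.12 0 0 0'
python3 - <<'E'
from h import *
c=camera_info("wrist");p,d=grab_frame("wrist");cv2.imwrite("pics/w7.png",p[120:300,220:420]);np.savez("pics/w7.npz",d=d,**c)
P=cloud(d,c);rr=np.hypot(P[...,0]-.6456,P[...,1]-.188);q=P[(rr<.024)&(rr>.0155)]
print(np.histogram(q[:,2],bins=np.arange(.036,.07,.002)))
t=top(d,c,.6456,.188,.03,.053,.0625);print(t)
print("bearing",top(d,c,.6456,.188,.035,.04,.0465))
go(.4618,.3443,.23,np.pi/2)
E
```

```text
clock: 15.15
tcp_pos: [0.6463, 0.1898, 0.1207]
orientation: [0.809, -3.035, 0.0]
contact_force: [-0.7, 0.2, -0.0]
grip_width: 0.0851
gripper_force: 0.0
clock: 15.65
tcp_pos: [0.6474, 0.1901, 0.2431]
orientation: [-0.808, 3.031, 0.001]
contact_force: [0.3, 0.4, -0.7]
grip_width: 0.0846
gripper_force: 0.0
(array([  2,   4,  25, 269,  64,  42,  42,  51,  44, 197, 252,  52, 254,
        26,   0,   0,   0]), array([0.036, 0.038, 0.04 , 0.042, 0.044, 0.046, 0.048, 0.05 , 0.052,
       0.054, 0.056, 0.058, 0.06 , 0.062, 0.064, 0.066, 0.068, 0.07 ]))
(array([0.6461, 0.1897, 0.0239]), array([0.645 , 0.1884, 0.058 ]), 1120)
bearing (array([0.6467, 0.187 , 0.03  ]), array([0.6418, 0.1818, 0.0431]), 1139)
tcp [0.6464 0.1899 0.241 ] yaw 2.092 j7 1.82 -> d [0.0832 0.2258 0.011 ] rot [0.0003 0.0008 0.5213] rows 5.0
```

View pics/w7.png

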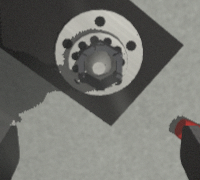

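The nut is seated: teeth top at z=.061, hex top at .056, centre (.646,.190). Now the sleeve.

```bash
python3 -m pendant '.016 .045 0 0 0 0;.033 .09 0 0 0 0;.05 .135 0 0 0 0;.066 .18 0 0 0 0;.083 .226 .01 0 0 0'
python3 -m pendant '0 0 0 0 0 .14;0 0 0 0 0 .28;0 0 0 0 0 .42;0 0 0 0 0 .52;0 0 0 0 0 .52'
python3 - <<'E'
from h import *
c=camera_info("wrist");p,d=grab_frame("wrist")
t=top(d,c,.4618,.3443,.035,.045,.055);print(t)
go(*t[0][:2],.095,np.pi/2)
E
```

```text
clock: 16.2
tcp_pos: [0.4601, 0.3452, 0.2297]
orientation: [0.809, -3.035, 0.001]
contact_force: [0.6, 1.5, -0.1]
grip_width: 0.0849
gripper_force: 0.0
clock: 16.7
tcp_pos: [0.4609, 0.3439, 0.2288]
orientation: [0.001, -3.139, 0.005]
contact_force: [0.4, -0.1, -0.2]
grip_width: 0.0851
gripper_force: 0.0
(array([0.4617, 0.3446, 0.0191]), array([0.4605, 0.3444, 0.0496]), 856)
tcp [0.461  0.344  0.2291] yaw 1.575 j7 0.95 -> d [-0.001   0.0009  0.1341] rot [-0.0026 -0.0022  0.0038] rows 3.0
```

```bash
python3 -m pendant '-.001 .001 .04 .0 0 0;-.001 .001 .08 0 0 0;-.001 .001 .12 0 0 0;-.001 .001 .139 0 0 0;-.001 .001 .139 0 0 0'
python3 -m pendant '0 0 0 0 0 0;0 0 0 0 0 0;0 0 0 0 0 0;0 0 0 0 0 0;0 0 0 0 0 0' .025 50
python3 -m pendant '0 0 0 0 0 0;0 0 0 0 0 0;0 0 0 0 0 0'
python3 -m pendant '0 0 -.03 0 0 0;0 0 -.06 0 0 0;0 0 -.09 0 0 0;0 0 -.12 0 0 0;0 0 -.12 0 0 0'
python3 - <<'E'
from h import *
print(top(grab_frame("wrist")[1],camera_info("wrist"),.4617,.3446,.024,.145,.18))
go(.6256,.05,.2,np.pi/2)
E
```

```text
clock: 17.25
tcp_pos: [0.4608, 0.3437, 0.0882]
orientation: [0.006, -3.136, 0.008]
contact_force: [0.4, -0.6, 1.4]
grip_width: 0.0851
gripper_force: 0.0
clock: 17.75
tcp_pos: [0.4636, 0.3458, 0.0935]
orientation: [-0.002, 3.14, 0.002]
contact_force: [-1.6, -1.5, 5.8]
grip_width: 0.0361
gripper_force: 49.5
clock: 18.05
tcp_pos: [0.4636, 0.3458, 0.0935]
orientation: [-0.002, 3.14, 0.002]
contact_force: [-0.9, -0.9, 6.3]
grip_width: 0.036
gripper_force: 49.5
clock: 18.55
tcp_pos: [0.4648, 0.3468, 0.2167]
orientation: [-0.002, 3.136, 0.009]
contact_force: [1.6, 0.6, -0.9]
grip_width: 0.0362
gripper_force: 51.0
(array([0.4616, 0.3446, 0.024 ]), array([0.4591, 0.3452, 0.1655]), 6537)
tcp [0.4638 0.3462 0.2144] yaw 1.572 j7 0.96 -> d [-0.1614 -0.2964  0.0138] rot [0.0037 0.0035 0.0014] rows 7.0
```

```bash
python3 -m pendant '-.023 -.043 0 0 0 0;-.046 -.086 0 0 0 0;-.07 -.129 0 0 0 0;-.094 -.172 0 0 0 0;-.118 -.215 0 0 0 0'
python3 -m pendant '-.023 -.043 .01 0 0 0;-.045 -.081 .02 0 0 0;-.045 -.081 .05 0 0 0;-.045 -.081 .07 0 0 0;-.045 -.081 .07 0 0 0'
python3 - <<'E'
from h import *
c=camera_info("wrist");p,d=grab_frame("wrist");x,y,z=r.get_obs()["tcp_pos"];P=cloud(d,c)
zt=z-.0435;q=P[(abs(P[...,2]-zt)<.003)&(abs(P[...,0]-x)<.024)&(abs(P[...,1]-y)<.0165)];print(np.percentile(q,[.5,50,99.5],axis=0), circ(p,c,x-.002,y,zt,.019,search=.006),circ(p,c,x-.002,y,zt,.011,search=.006))
go(.6275,.05,.0965,np.pi/2)
E
```

```text
clock: 19.1
tcp_pos: [0.581, 0.1288, 0.2106]
orientation: [0.003, -3.14, 0.001]
contact_force: [0.6, 0.8, -2.4]
grip_width: 0.0361
gripper_force: 50.9
clock: 19.6
tcp_pos: [0.6233, 0.0492, 0.1376]
orientation: [0.001, -3.133, 0.002]
contact_force: [-0.1, 0.1, -2.6]
grip_width: 0.0359
gripper_force: 50.9
[[0.6026 0.0332 0.0931]
 [0.6185 0.0496 0.094 ]
 [0.6386 0.0658 0.0955]] (array([0.6195, 0.0491]), np.float64(28.120003752033718), np.float64(15.846093620121673)) (array([0.619 , 0.0491]), np.float64(19.691188468468855), np.float64(10.007250627539944))
tcp [0.6245 0.0496 0.1396] yaw 1.572 j7 1.6 -> d [-0.0032  0.0004  0.0431] rot [-0.0007 -0.0051  0.0013] rows 1.0
```

```bash
python3 -m pendant '-.0055 .0005 .015 0 0 0;-.0055 .0005 .03 0 0 0;-.0055 .0005 .036 0 0 0;-.0055 .0005 .039 0 0 0;-.0055 .0005 .039 0 0 0'
python3 -m pendant '0 0 .001 0 0 0;0 0 .002 0 0 0;0 0 .003 0 0 0;0 0 .003 0 0 0'
```

```text
clock: 20.15
tcp_pos: [0.6315, 0.0502, 0.1025]
orientation: [0.002, -3.141, 0.0]
contact_force: [-0.3, -1.1, -1.5]
grip_width: 0.0362
gripper_force: 50.9
clock: 20.55
tcp_pos: [0.6318, 0.0502, 0.1]
orientation: [-0.002, 3.141, 0.0]
contact_force: [-0.7, -0.1, -2.0]
grip_width: 0.0359
gripper_force: 50.9
```

```bash
python3 - <<'E'
from h import *
c=camera_info("wrist");p,d=grab_frame("wrist");x,y,z=r.get_obs()["tcp_pos"];P=cloud(d,c)
zt=z-.0435;q=P[(abs(P[...,2]-zt)<.003)&(abs(P[...,0]-x)<.03)&(abs(P[...,1]-y)<.0165)];print(np.percentile(q,[.5,50,99.5],axis=0), circ(p,c,x-.002,y,zt,.019,search=.006),circ(p,c,x-.002,y,zt,.011,search=.006))
m=q[:,2]<9;print(np.linalg.lstsq(np.c_[q[:,:2]-[x,y],np.ones(len(q))],q[:,2],rcond=None)[0])
E
```

```text
[[0.6114 0.0339 0.0537]
 [0.6276 0.0502 0.0562]
 [0.6479 0.0664 0.0577]] (array([0.6298, 0.0502]), np.float64(31.313695755213434), np.float64(15.615438513001987)) (array([0.6293, 0.0502]), np.float64(19.08629312450411), np.float64(9.29001726713894))
[ 0.0048 -0.0003  0.0561]
```

```bash
python3 -m pendant '.002 0 0 0 0 0;.004 0 0 0 0 0;.004 0 .001 0 0 0;.004 0 .002 0 0 0;.004 0 .003 0 0 0'
python3 -m pendant '0 0 .001 0 0 0;0 0 .0015 0 0 0;0 0 .0015 0 0 0;0 0 .0015 0 0 0'
python3 - <<'E'
from h import *
c=camera_info("wrist");p,d=grab_frame("wrist");x,y,z=r.get_obs()["tcp_pos"];P=cloud(d,c)
q=P[(abs(P[...,2]-.053)<.004)&(abs(P[...,0]-x)<.03)&(abs(P[...,1]-y)<.0165)];print(np.percentile(q,[.5,50,99.5],axis=0), circ(p,c,x-.002,y,.053,.019,search=.006)[0])
E
```

```text
clock: 21.1
tcp_pos: [0.6278, 0.0502, 0.0968]
orientation: [-0.002, 3.142, 0.0]
contact_force: [0.5, 0.2, -1.0]
grip_width: 0.0361
gripper_force: 50.9
clock: 21.5
tcp_pos: [0.6279, 0.0501, 0.0966]
orientation: [0.002, -3.142, -0.001]
contact_force: [-3.8, -0.0, 10.1]
grip_width: 0.0358
gripper_force: 52.2
[[0.6074 0.0339 0.0491]
 [0.6237 0.0502 0.0528]
 [0.6439 0.0664 0.0543]] [0.6258 0.0501]
```

Contact is at the expected height and the sleeve is centred at (.6257,.050). Release it and go on to the cap.

```bash
python3 -m pendant '0 0 0 0 0 0;0 0 0 0 0 0;0 0 0 0 0 0;0 0 0 0 0 0;0 0 0 0 0 0' .085
python3 -m pendant '0 0 -.03 0 0 0;0 0 -.07 0 0 0;0 0 -.11 0 0 0;0 0 -.12 0 0 0;0 0 -.12 0 0 0'
python3 - <<'E'
from h import *
c=camera_info("wrist");p,d=grab_frame("wrist")
print(top(d,c,.6256,.05,.035,.047,.057),top(d,c,.6053,-.0885,.07,.009,.016))
go(.4560,.0742,.21,np.pi/2)
E
```

```text
clock: 22.05
tcp_pos: [0.6278, 0.0502, 0.0953]
orientation: [0.002, -3.142, 0.0]
contact_force: [-0.2, -0.7, 0.1]
grip_width: 0.085
gripper_force: 0.0
clock: 22.55
tcp_pos: [0.6288, 0.0502, 0.2175]
orientation: [-0.002, 3.138, 0.001]
contact_force: [0.6, -0.2, -0.5]
grip_width: 0.0849
gripper_force: 0.0
(array([0.6255, 0.05  , 0.0189]), array([0.6248, 0.0503, 0.0525]), 984) (array([ 0.6051, -0.0891,  0.0552]), array([ 0.6044, -0.0969,  0.0117]), 1684)
tcp [0.6278 0.0503 0.2156] yaw 1.572 j7 1.57 -> d [0.1718 0.0241 0.0054] rot [0.0004 0.0008 0.0014] rows 4.0
```

```bash
python3 -m pendant '.045 .006 0 0 0 0;.09 .012 0 0 0 0;.135 .018 0 0 0 0;.172 .024 0 0 0 0;.172 .024 0 0 0 0'
python3 - <<'E'
from h import *
c=camera_info("wrist");p,d=grab_frame("wrist")
t=top(d,c,.456,.0742,.04,.015,.04);print(t,circ(p,c,.457,.074,.024,.025))
go(*t[0][:2],.088,np.pi/2)
E
```

```text
clock: 23.1
tcp_pos: [0.4495, 0.074, 0.2129]
orientation: [0.006, -3.133, 0.002]
contact_force: [0.4, -0.1, 0.4]
grip_width: 0.0853
gripper_force: 0.0
(array([0.4555, 0.0734, 0.0249]), array([0.4526, 0.0735, 0.0292]), 2027) (array([0.455, 0.071]), np.float64(25.603117705660164), np.float64(8.342839957880896))
tcp [0.4526 0.0741 0.2138] yaw 1.574 j7 1.4 -> d [-0.0034 -0.0007  0.1257] rot [-0.0007 -0.0045  0.0032] rows 3.0
```

```bash
python3 -m pendant '-.003 -.001 .04 0 0 0;-.003 -.001 .08 0 0 0;-.003 -.001 .12 0 0 0;-.003 -.001 .135 0 0 0;-.003 -.001 .135 0 0 0'
python3 -m pendant '0 0 0 0 0 0;0 0 0 0 0 0;0 0 0 0 0 0;0 0 0 0 0 0;0 0 0 0 0 0' .04 40
python3 -m pendant '0 0 0 0 0 0;0 0 0 0 0 0;0 0 0 0 0 0'
python3 -m pendant '0 0 -.03 0 0 0;0 0 -.06 0 0 0;0 0 -.09 0 0 0;0 0 -.12 0 0 0;0 0 -.12 0 0 0'
python3 - <<'E'
from h import *
c=camera_info("wrist");p,d=grab_frame("wrist");x,y,z=r.get_obs()["tcp_pos"];P=cloud(d,c)
q=P[(P[...,2]>z-.075)&(P[...,2]<z-.045)&(abs(P[...,0]-x)<.035)&(abs(P[...,1]-y)<.022)];print(np.percentile(q,[.5,50,99.5],axis=0))
go(.6052,-.0888,.2,np.pi/2)
E
```

```text
clock: 23.65
tcp_pos: [0.4578, 0.0721, 0.0773]
orientation: [0.001, -3.136, 0.004]
contact_force: [-0.7, -0.2, -0.2]
grip_width: 0.0847
gripper_force: 0.0
clock: 24.15
tcp_pos: [0.4597, 0.0732, 0.0817]
orientation: [-0.002, 3.139, 0.001]
contact_force: [-0.7, -0.4, 7.3]
grip_width: 0.0477
gripper_force: 41.2
clock: 24.45
tcp_pos: [0.4597, 0.0731, 0.0817]
orientation: [-0.002, 3.139, 0.001]
contact_force: [-0.6, -0.5, 6.1]
grip_width: 0.0481
gripper_force: 41.2
clock: 24.95
tcp_pos: [0.4609, 0.0735, 0.2044]
orientation: [-0.002, 3.134, 0.005]
contact_force: [0.3, -0.2, -1.2]
grip_width: 0.048
gripper_force: 42.2
[[0.4326 0.052  0.1284]
 [0.4493 0.0733 0.1525]
 [0.4771 0.095  0.1557]]
tcp [0.4599 0.0734 0.2025] yaw 1.572 j7 1.43 -> d [-0.1451 -0.1625  0.0029] rot [0.0025 0.0049 0.0014] rows 5.0
```

```bash
python3 -m pendant '-.03 -.033 0 0 0 0;-.06 -.066 0 0 0 0;-.09 -.099 0 0 0 0;-.12 -.132 0 0 0 0;-.15 -.162 0 0 0 0'
python3 -m pendant '0 0 .03 0 0 0;0 0 .06 0 0 0;0 0 .09 0 0 0;0 0 .1 0 0 0;0 0 .1 0 0 0'
python3 - <<'E'
from h import *
c=camera_info("wrist");p,d=grab_frame("wrist");x,y,z=r.get_obs()["tcp_pos"];P=cloud(d,c)
q=P[(P[...,2]>z-.06)&(P[...,2]<z-.045)&(abs(P[...,0]-x)<.035)&(abs(P[...,1]-y)<.022)];print(np.percentile(q,[.5,50,99.5],axis=0))
go(.6094,-.0888,.0877,np.pi/2)
E
```

```text
clock: 25.5
tcp_pos: [0.6092, -0.0905, 0.199]
orientation: [0.001, -3.14, -0.0]
contact_force: [0.0, 0.9, -1.7]
grip_width: 0.0479
gripper_force: 42.2
clock: 26.0
tcp_pos: [0.6074, -0.0887, 0.0983]
orientation: [0.002, -3.137, -0.0]
contact_force: [-0.0, 0.2, -0.4]
grip_width: 0.048
gripper_force: 42.2
[[ 0.5791 -0.1104  0.0403]
 [ 0.5979 -0.0886  0.0468]
 [ 0.6231 -0.0673  0.0496]]
tcp [ 0.6086 -0.0889  0.0999] yaw 1.572 j7 1.88 -> d [-0.0009  0.0001  0.0122] rot [-0.     -0.0015  0.0012] rows 1.0
```

```bash
python3 -m pendant '-.001 0 .004 0 0 0;-.001 0 .008 0 0 0;-.001 0 .01 0 0 0;-.001 0 .01 0 0 0'
python3 -m pendant '0 0 .001 0 0 0;0 0 .002 0 0 0;0 0 .003 0 0 0;0 0 .003 0 0 0'
```

```text
clock: 26.45
tcp_pos: [0.61, -0.0888, 0.0906]
orientation: [-0.002, 3.141, 0.0]
contact_force: [0.9, 0.2, 0.3]
grip_width: 0.0477
gripper_force: 42.2
clock: 26.85
tcp_pos: [0.61, -0.0889, 0.0878]
orientation: [-0.002, 3.142, 0.0]
contact_force: [-2.7, 0.5, 3.5]
grip_width: 0.048
gripper_force: 42.6
```

Contact is at the expected height. Press 1 mm more, release, retreat to a clear height and check everything.

```bash
python3 -m pendant '0 0 .001 0 0 0;0 0 .001 0 0 0;0 0 .001 0 0 0'
python3 -m pendant '0 0 0 0 0 0;0 0 0 0 0 0;0 0 0 0 0 0;0 0 0 0 0 0;0 0 0 0 0 0' .085
python3 -m pendant '0 0 -.03 0 0 0;0 0 -.07 0 0 0;0 0 -.11 0 0 0;0 0 -.15 0 0 0;0 0 -.19 0 0 0'
python3 -m pendant '.04 .03 -.01 0 0 0;.08 .06 -.02 0 0 0;.08 .09 -.03 0 0 0;.08 .11 -.03 0 0 0;.08 .11 -.03 0 0 0'
python3 - <<'E'
from h import *
c=camera_info("wrist");p,d=grab_frame("wrist");cv2.imwrite("pics/w9.png",p)
for n,x,y,rr,a,b in [("cap",.605,-.089,.035,.022,.045),("sleeve",.6256,.05,.035,.047,.057),("nut",.6456,.188,.03,.053,.0625),("bearing",.6456,.188,.035,.04,.0465)]: print(n,*top(d,c,x,y,rr,a,b))
P=cloud(d,c);q=P[np.hypot(P[...,0]-.605,P[...,1]+.089)<.012];print("cap dome z",q[:,2].max(),np.linalg.lstsq(np.c_[q[:,:2]-[.605,-.089],np.ones(len(q))],q[:,2],rcond=None)[0])
pt,_=grab_frame("top");o=cv2.imread("pics/top0.png")
df=cv2.absdiff(pt,o).max(2)
for n,(u,v) in dict(can=(458,182),wrench=(293,149),driver=(190,177),purple=(346,267)).items(): print(n,df[v-14:v+14,u-28:u+28].max())
E
```

```text
clock: 27.15
tcp_pos: [0.61, -0.089, 0.0877]
orientation: [-0.001, 3.141, 0.001]
contact_force: [-4.4, 0.7, 13.1]
grip_width: 0.0477
gripper_force: 43.5
clock: 27.65
tcp_pos: [0.6099, -0.0889, 0.0862]
orientation: [0.002, -3.141, 0.0]
contact_force: [0.3, -0.5, 0.0]
grip_width: 0.0849
gripper_force: 0.0
clock: 28.15
tcp_pos: [0.6096, -0.0889, 0.278]
orientation: [0.002, -3.141, 0.0]
contact_force: [0.7, 0.2, 0.3]
grip_width: 0.0851
gripper_force: 0.0
clock: 28.65
tcp_pos: [0.5296, 0.0246, 0.3068]
orientation: [-0.011, 3.141, 0.003]
contact_force: [0.6, -0.5, -0.4]
grip_width: 0.0847
gripper_force: 0.0
cap [ 0.6054 -0.0883  0.025 ] [ 0.6016 -0.0859  0.0345] 1069
sleeve [0.6254 0.0503 0.0191] [0.6243 0.0502 0.0523] 463
nut [0.6449 0.1901 0.0236] [0.6405 0.192  0.0578] 499
bearing [0.6369 0.1877 0.0279] [0.6288 0.1838 0.0432] 368
cap dome z 0.039487801132881965 [0.0099 0.0092 0.0377]
can 2
wrench 5
driver 3
purple 61
```

View pics/w9.png

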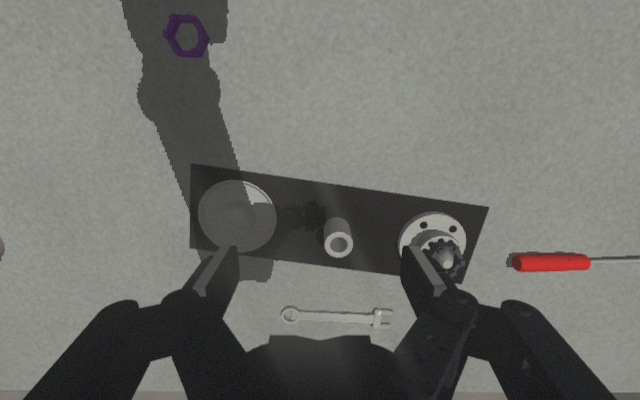

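The final view shows the cap in the dish (237,213), the sleeve upright mid-mat (338,240) and the nut on the bearing on the hub (440,255). All heights match, and the can, spanner and screwdriver are unchanged. The brightness change at the purple nut is the arm's shadow. Handing in.

```bash
python3 -c "
from bench import r
print(r.hand_in())"
```

```text
the job is handed in; nothing more can be done
None
```

Handed in at about 29 s of the 102 s allowed: bearing and nut seated on the hub, sleeve upright midway, cap dome up in the dish, and can, spanner and screwdriver unmoved in the final top view.

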